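# Clear the mug off the tea chest and tip its lid open

## Task

The mug is standing on the lid of the wooden tea chest: lift it off and set it down upright in the middle of the cork coaster, without dropping it. Then get under the lip of the chest's lid and swing the lid up and back, past upright, so that it stays open by itself. Leave everything else on the table where it is.

Things in the scene. Friction and masses are not known exactly. Their poses are not given: they have to be found in the camera images.
- chest: Tea chest of plain wood, fixed to the table: an open box 150 (x) x 220 (y) x 85 mm high with 8 mm walls, closed by a hinged lid. Origin at the centre of its underside; its -x side is the front (facing roughly to the robot's right), the hinge is along the far (+x) upper edge. Inside are packets of tea, lower than 60 mm.
- lid (a joint): Lid hinge: 0 shut, grows as the front edge rises, 1.57 upright, stop at 1.85 rad. The lid is a plain board 170 (hinge to front edge) x 230 x 12 mm, about 0.35 kg, no handle. Shut, its underside is 85 mm and its top 97 mm above the table; its front edge stands 20 mm proud of the chest's front wall: the lip to get under. Let go short of upright, it falls shut.
- lip (a point): Middle of the lower front edge of the lid; it moves with the lid. Its x axis points from the lip to the hinge, y along the lip, z out of the lid's upper face.
- hinge (a point): Middle of the hinge axis, fixed on the chest: 75 mm behind its centre, 85 mm up. The axis runs along y.
- mug: White ceramic mug, 66 mm across the rim and 95 mm high, about 0.28 kg, standing on the chest's lid. Origin at the centre of its underside, z up; its handle sticks out towards its own +y by about 30 mm.
- coaster: Round cork coaster, 110 mm across and 8 mm thick, fixed on the table left or right of the chest. Origin at the centre of its underside.
- teapot: White teapot, to be left alone: 185 mm long over spout (-x) and handle (+x), 105 mm across, 163 mm high. Origin at the centre of its underside.
- remote: Black remote control, 45 (x) x 170 (y) x 18 mm, lying on the table to the right of the chest, near the robot, to be left alone. Origin at the centre of its underside.
- specs_case: Grey spectacles case, 160 (x) x 62 x 42 mm, to be left alone. Origin at the centre of its underside.
- jug: White milk jug, 60 mm across and 80 mm high with a handle at +y, to be left alone. Origin at the centre of its underside.
- biscuit_tin: Round metal biscuit tin, 110 mm across and 100 mm high, to be left alone. Origin at the centre of its underside.
- sugar_bowl: White sugar bowl, 100 mm across and 55 mm high, to be left alone. Origin at the centre of its underside.
Mind the look-alikes: they are no part of the job. Leave any orange, pink or turquoise look-alike of the mug alone.

How it is judged:
On the way, in this order (a step that is already met when the one before it is completed fails the run):
1. the mug stands upright and released on the coaster, while the lid is still shut (horizontal distance between mug and coaster below 0.03 m and z of mug in the frame of coaster below 0.014 m and angle between mug's own z axis and vertical below 0.1 rad and contact force between the fingers and mug below 0.1 N and value of joint lid below 0.1 rad), for 0.2 s.
2. the lid is swung open past upright (value of joint lid above 1.57 rad), for 0.2 s.
At the end, for the whole second after the job is handed in: The mug stands at rest and upright (within 0.1 rad) on the coaster, its centre within 30 mm of the coaster's, and the lid stays open by itself beyond 1.57 rad; both are released (horizontal distance between mug and coaster below 0.03 m and z of mug in the frame of coaster below 0.014 m and angle between mug's own z axis and vertical below 0.1 rad and contact force between the fingers and mug below 0.1 N and value of joint lid above 1.57 rad and linear speed of mug below 0.02 m/s and velocity of joint lid below 0.1 rad/s); the robot touches nothing.
It fails at once if the mug is tipped by more than 0.5 rad (angle between mug's own z axis and vertical above 0.5 rad).
It fails at once if the mug is let go more than 20 mm above the coaster (horizontal distance between mug and coaster below 0.08 m and z of mug in the frame of coaster above 0.028 m and contact force between the fingers and mug below 0.05 N).
It fails at once if something else loose on the table is moved by more than 30 mm (distance of any of teapot, remote, specs_case, jug, biscuit_tin, sugar_bowl from where it was at the start of the episode above 0.03 m).
It also fails if it takes over 58 s, if anything falls off the work surface, if the arm or the gripper's body presses on something with over 40 N, if the wrist force passes 120 N, or if a joint passes its speed limit or range.

## Robot

A 6-joint arm with a two-finger parallel gripper is mounted at the origin on the work surface. World frame = base frame: x ahead of the robot, y to its left, z up, the work surface at z = 0. Lengths are in m, angles in rad, forces in N, time in s.
With the tool pointing down it reaches from about 0.325 to 0.775 m from the base axis. Payload 9.3 kg.
Tool frame: the origin (TCP) lies at the very end of the fingers, on their centre line; the grasp point (between the pads) lies 19 mm behind it; z points along the fingers, y is the line along which they close (so a half turn about z gives the same grasp; the last joint's range is limited). The gripper opens to 85 mm and grips with 20 to 120 N. Pads are 22 mm wide; open, the fingers measure 114 mm over their backs; the gripper's body (76 mm by 85 mm) begins 54 mm behind the grasp point. The pads swing forward as they close: fully open they stand 13 mm farther back than shut.
Start: joints at [-1.284, 0.259, 0.021, 1.334, 0, 1.418], TCP at [0.234, -0.498, 0.207] pointing down, gripper open.
Joint ranges: [-3.04, 3.04], [-0.91, 1.82], [-1.04, 1.36], [-1.92, 1.95], [-1.52, 1.45], [-3.14, 3.14]. Speed limits (rad/s): [2.22, 2.22, 2.79, 3.14, 3.14, 3.14].

## Interface

Orientations are given as a unit quaternion [x, y, z, w].
In Python, from workcell import arm, optics, ticket gives the robot as it stands.
- The arm moves only by the tool send_rows, never from a script. Its arguments are lists of equal length, an entry for each row: "translation": the shift along the world's x, y, z in units of 400 mm (1.0 is 400 mm), a list of three; "angular": the turn, a rotation vector about the world's x, y, z in units of 90 degrees (1.0 is 90 degrees), a list of three; "jaw": the gripper's target within -1 to 1 (fully open at 1, half-way at 0, shut at -1). A call has 1 to 10 rows; each row is the pose to reach, as a shift and turn from the pose commanded when the call began; what a row does not reach only later rows make up. A row lasts 1/10 s, in which the tool goes at most 50 mm and 8.59 degrees, less where a joint would pass 70% of its speed; a pose out of reach is approached as far as the arm can. A call with a number of a shift or a turn outside -1 to 1 is refused whole. A call with a gripper value outside its range is refused whole. The fingers move at their own pace and stop on an object; "force" is the grip in N (left out, the last holds). Time passes only in rows, so rows that repeat a pose let the fingers close. It gives the time, the measured TCP pose, the force, the opening and the grip force at its end, in the units of the state.
- arm.get_state(): the state, without advancing time (a new reading comes with each control period).
- optics.get_image(name): name is "side" or "top" or "wrist"; returns a dict with "pixels" (480x640x3 uint8, red, green, blue), "fx", "fy", "cx", "cy" (pixels), "rvec" (rotation vector, rad) and "tvec" (3), from world to camera coordinates, as OpenCV has them. Camera axes: x right, y down, z forward; pixel columns grow to the right and rows downward; lengths in m; the calibration is good to about 2 mm. A picture is of the moment at which its call begins. There is no depth.
- ticket.finish_job(): hands the job in; it is judged then, once.
The state is a dict: "time_s": time; "q": joint angles; "dq": joint speeds; "effort": joint torques, N m; "tool_pos": TCP position; "tcp_rot": TCP orientation; "wrist_force": force on the tool from outside, world axes, zero at the start; "ft_torque": the same for the moment, N m; "opening": opening from 0.0 (shut) to 1.0 (fully open); "grasp_force": force on a finger pad.
Only numpy, scipy, OpenCV 4.12 (cv2) and the standard library are available. Lean on these libraries where they do the work, as an engineer would, in place of code of your own. Each camera call takes 0.05 s, during which the arm holds its last target. There are 200 camera calls.

## Working session

There is one attempt and no reset: what is moved stays moved. The work goes in short steps, Python scripts to look and compute and a tool call to move; the robot and the scene stay as the last step left them, time stands still between calls to the robot, and variables do not carry over. Pictures are saved under pics/ and viewed, at most 10 in all, crops included, and the job is handed in when it is done.

Besides the shell and the picture viewer there is one more tool, called after ">>>" by a JSON object that holds its "fn" and its "kwargs". send_rows: Moves the arm, as the interface text tells. Its arguments: {"type":"object","properties":{"translation":{"type":"array"},"angular":{"type":"array"},"jaw":{"type":"array"},"force":{"type":"number"}},"required":["translation","angular","jaw"]}

```bash
mkdir -p pics; python3 - <<'E'
from workcell import arm, optics
import cv2,json
s=arm.get_state();print(s['time_s'],s['tool_pos'],s['tcp_rot'],s['opening'])
import pickle
for n in('top','side'):
    d=optics.get_image(n);pickle.dump(d,open(n+'.pkl','wb'))
    cv2.imwrite(f'pics/{n}0.png',d['pixels'][:,:,::-1]);print(n,{k:d[k] for k in d if k!='pixels'})
E
```

```text
0.0 [ 0.23407955 -0.4973509   0.20644431] [ 9.75924261e-01  2.18108596e-01 -2.34518739e-05 -6.89648397e-04] 0.9999741228837898
top {'fx': 604.9721722816575, 'fy': 604.9721722816575, 'cx': 323.018826592465, 'cy': 242.99430732479, 'rvec': array([ 2.20917186, -2.15419831,  0.06746595]), 'tvec': array([-0.01723059,  0.54851508,  1.52145145])}
side {'fx': 591.6157815179738, 'fy': 591.6157815179738, 'cx': 315.18491333795396, 'cy': 248.328692246468, 'rvec': array([ 2.38756439, -0.4766442 ,  0.20345648]), 'tvec': array([-0.49416806,  0.2037818 ,  1.59596568])}
```

View pics/top0.png

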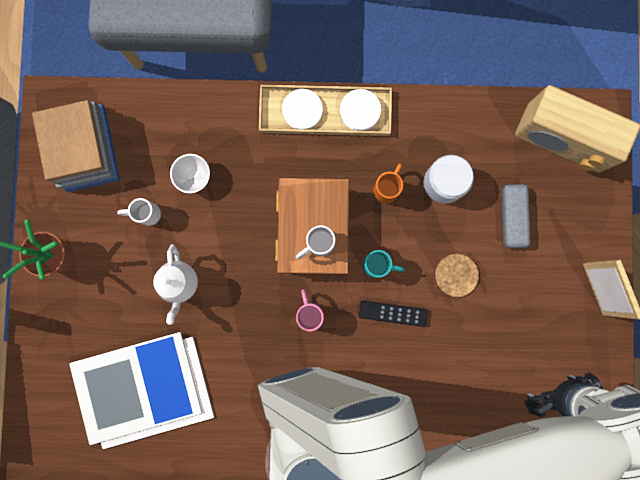

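View pics/side0.png

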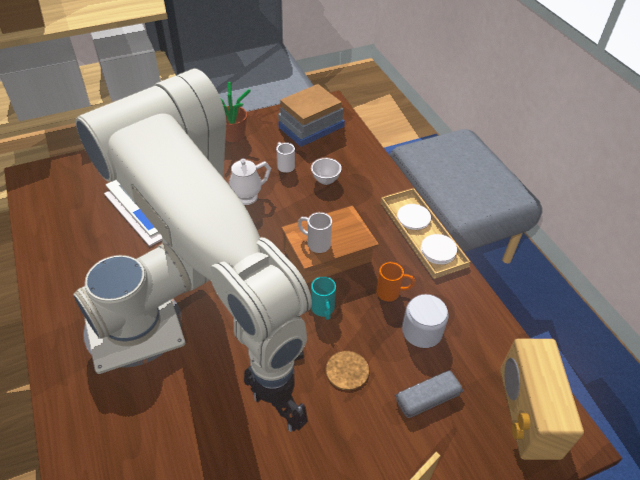

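The top view shows the lid at about (278–349, 179–273), with its hinges on the left and its front edge on the right. The mug is at about (320,240) with its handle toward (300,255), and the coaster is at about (457,275). The teal mug is at (378,264), just in front of the chest. I'll enlarge this area.

```bash
cat > h.py <<'E'
import numpy as np,cv2,pickle
from scipy.spatial.transform import Rotation as R
def ray(d,u,v,z):
    r=R.from_rotvec(d['rvec']).as_matrix();c=-r.T@d['tvec']
    k=r.T@np.array([(u-d['cx'])/d['fx'],(v-d['cy'])/d['fy'],1]);return c+k*(z-c[2])/k[2]
def proj(d,p):
    K=np.array([[d['fx'],0,d['cx']],[0,d['fy'],d['cy']],[0,0,1]])
    return cv2.projectPoints(np.atleast_2d(np.array(p,float)),d['rvec'],d['tvec'],K,None)[0][:,0]
E
python3 - <<'E'
from h import *
d=pickle.load(open('top.pkl','rb'))
c=d['pixels'][170:310,270:490,::-1]
cv2.imwrite('pics/top0c.png',cv2.resize(c,(792,504),interpolation=cv2.INTER_CUBIC)) #x3.6
hsv=cv2.cvtColor(d['pixels'],cv2.COLOR_RGB2HSV)
for n,p,z in(('lidTL',(278,179),.097),('TR',(349,179),.097),('BR',(349,273),.097),('BL',(278,273),.097),('coaster',(457,275),.008),('mugrim',(320.5,239.5),.192),('teal',(378,263),.095)):
    print(n,ray(d,*p,z).round(4))
E
```

```text
lidTL [0.6969 0.1095 0.097 ]
TR [ 0.7011 -0.0634  0.097 ]
BR [ 0.4725 -0.0685  0.097 ]
BL [0.4681 0.1025 0.097 ]
coaster [ 0.4762 -0.3471  0.008 ]
mugrim [0.5445 0.0009 0.192 ]
teal [ 0.4984 -0.138   0.095 ]
```

View pics/top0c.png

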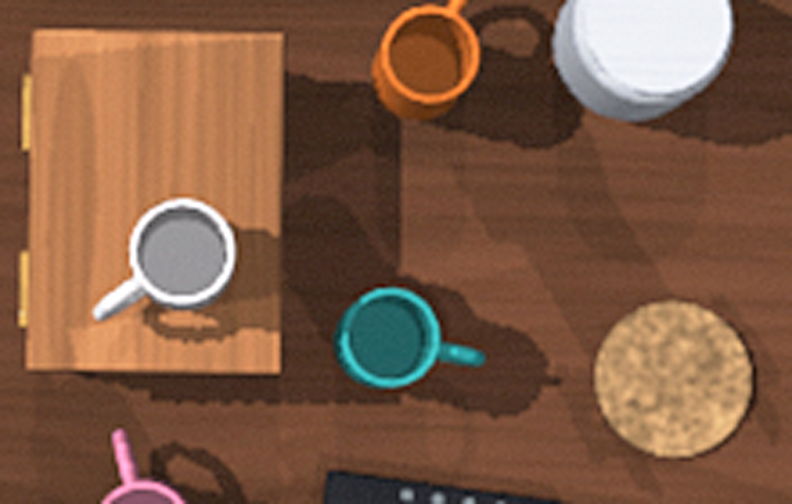

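The enlarged crop puts the mug rim centre at pixel (320.8,240.3), about world (0.543, 0.000), with the handle pointing along (-0.58,+0.81). The coaster is at pixel (457.2,275.3), about (0.476,-0.347). The lid front is at y ≈ -0.066 and spans x from 0.471 to 0.70. I'll grasp the mug from above, with the jaws closing at right angles to the handle (yaw 35°).

>>> {"fn": "send_rows", "kwargs": {"translation": [[0.05,0.08,0.04],[0.1,0.16,0.1],[0.15,0.24,0.15],[0.2,0.32,0.2],[0.25,0.4,0.2],[0.3,0.48,0.2],[0.35,0.56,0.2],[0.4,0.64,0.2],[0.45,0.72,0.2],[0.5,0.8,0.2]], "angular": [[0,0,0.06],[0,0,0.13],[0,0,0.2],[0,0,0.27],[0,0,0.33],[0,0,0.4],[0,0,0.47],[0,0,0.53],[0,0,0.6],[0,0,0.667]], "jaw": [1,1,1,1,1,1,1,1,1,1], "force": 40}}

```text
time_s: 1.1
tool_pos: [0.4346, -0.1761, 0.2869]
tcp_rot: [0.734, 0.679, -0.0, -0.0]
wrist_force: [0.6, -0.3, 0.1]
opening: 0.996
grasp_force: 0.0
```

```bash
python3 - <<'E'
from h import *
from workcell import arm,optics
s=arm.get_state();print(s['time_s'],s['tool_pos'],R.from_quat(s['tcp_rot']).as_matrix().round(3),s['q'])
d=pickle.load(open('top.pkl','rb'))
for n,p,z in(('TL',(279.2,178.3),.097),('TR',(348.6,178.6),.097),('BR',(348,273.6),.097),('BL',(277.2,273),.097),('coaster',(457.2,275.3),.008),('mugrim',(320.8,240.3),.192),('tealrim',(378,263.6),.095),('orange',(389.6,187),.095)):
    print(n,ray(d,*p,z).round(4))
E
```

```text
1.1 [ 0.43460572 -0.17614529  0.28690722] [[ 0.079  0.997 -0.   ]
 [ 0.997 -0.079  0.   ]
 [ 0.    -0.    -1.   ]] [-5.64284548e-01  1.06598065e-01  2.97282610e-02  1.49431136e+00
 -1.76883559e-05  1.08541015e+00]
TL [0.6987 0.1067 0.097 ]
TR [ 0.702  -0.0624  0.097 ]
BR [ 0.471  -0.0661  0.097 ]
BL [0.4681 0.1045 0.097 ]
coaster [ 0.4755 -0.3477  0.008 ]
mugrim [5.427e-01 2.000e-04 1.920e-01]
tealrim [ 0.4969 -0.138   0.095 ]
orange [ 0.6841 -0.1627  0.095 ]
```

>>> {"fn": "send_rows", "kwargs": {"translation": [[0.06,0.1,0],[0.12,0.2,0],[0.18,0.3,0],[0.23,0.38,0],[0.27,0.44,0],[0.27,0.44,0],[0.27,0.44,0]], "angular": [[0,0,0.09],[0,0,0.18],[0,0,0.27],[0,0,0.36],[0,0,0.444],[0,0,0.444],[0,0,0.444]], "jaw": [1,1,1,1,1,1,1]}}

```text
time_s: 1.8
tool_pos: [0.5421, -0.0012, 0.2865]
tcp_rot: [0.46, 0.888, -0.0, -0.001]
wrist_force: [0.4, 0.2, 0.3]
opening: 0.998
grasp_force: 0.0
```

```bash
python3 - <<'E'
from h import *
from workcell import arm,optics
s=arm.get_state();print(s['time_s'],s['tool_pos'])
w=optics.get_image('wrist');t=np.linspace(0,2*np.pi,40)
sd=pickle.load(open('side.pkl','rb'))
def ring(x,y,z,r):return np.c_[x+r*np.cos(t),y+r*np.sin(t),0*t+z]
im=w['pixels'][:,:,::-1].copy()
for p in(ring(.5427,.0002,.192,.033),):
    cv2.polylines(im,[proj(w,p).astype(int)],True,(0,0,255))
c=sd['pixels'][:,:,::-1].copy()
c=cv2.resize(c[190:400,260:400],None,fx=2.8,fy=2.8,interpolation=cv2.INTER_CUBIC)
for p,col in((ring(.5427,.0002,.192,.033),(0,0,255)),(ring(.5427,.0002,.097,.033),(0,0,255)),(ring(.4755,-.3477,.008,.055),(255,0,0)),(np.array([[.7,.107,.097],[.702,-.0635,.097],[.471,-.0661,.097],[.468,.1045,.097]]),(0,255,0))):
    cv2.polylines(c,[((proj(sd,p)-[260,190])*2.8).astype(int)],True,col)
o=np.zeros((588,792,3),np.uint8);o[:588,:392]=c;o[:300,392:]=cv2.resize(im,(400,300));cv2.imwrite('pics/w1.png',o)
E
```

```text
1.8 [ 0.54207866 -0.00119545  0.2864819 ]
```

View pics/w1.png

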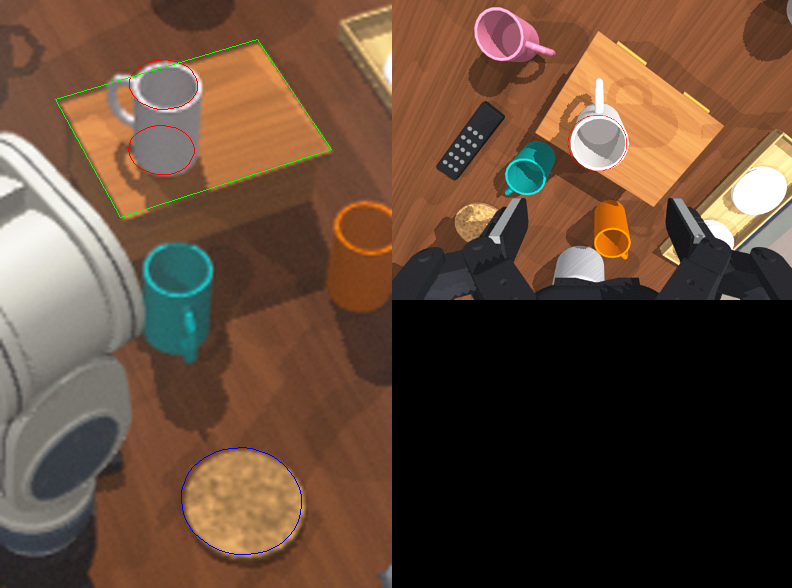

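In the side crop and the wrist view, the projected rim, lid and coaster outlines fit the objects to within about 3 mm. The handle (wrist view, 600,95) lies across the jaw line. I'll go down, grip and lift.

>>> {"fn": "send_rows", "kwargs": {"translation": [[0.002,0.002,-0.08],[0.002,0.002,-0.16],[0.002,0.002,-0.24],[0.002,0.002,-0.3],[0.002,0.002,-0.345],[0.002,0.002,-0.345],[0.002,0.002,-0.345],[0.002,0.002,-0.345],[0.002,0.002,-0.345],[0.002,0.002,-0.345]], "angular": [[0,0,0],[0,0,0],[0,0,0],[0,0,0],[0,0,0],[0,0,0],[0,0,0],[0,0,0],[0,0,0],[0,0,0]], "jaw": [1,1,1,1,1,1,-1,-1,-1,-1], "force": 40}}

```text
time_s: 2.85
tool_pos: [0.5436, -0.0014, 0.1508]
tcp_rot: [0.461, 0.888, 0.0, 0.001]
wrist_force: [-1.1, -0.7, 6.8]
opening: 0.738
grasp_force: 43.9
```

>>> {"fn": "send_rows", "kwargs": {"translation": [[0,0,0],[0,0,0],[0,0,0.02],[0,0,0.05],[0,0,0.1],[0,0,0.17],[0,0,0.25],[0,0,0.32],[0,0,0.35],[0,0,0.35]], "angular": [[0,0,0],[0,0,0],[0,0,0],[0,0,0],[0,0,0],[0,0,0],[0,0,0],[0,0,0],[0,0,0],[0,0,0]], "jaw": [-1,-1,-1,-1,-1,-1,-1,-1,-1,-1]}}

```text
time_s: 3.85
tool_pos: [0.5436, -0.0009, 0.2917]
tcp_rot: [0.46, 0.888, 0.001, 0.002]
wrist_force: [-0.2, 0.1, -3.8]
opening: 0.744
grasp_force: 45.9
```

>>> {"fn": "send_rows", "kwargs": {"translation": [[-0.01,-0.05,0],[-0.03,-0.15,0],[-0.05,-0.26,0],[-0.075,-0.37,0],[-0.095,-0.48,0],[-0.12,-0.59,0],[-0.135,-0.69,0],[-0.155,-0.78,0],[-0.165,-0.84,0],[-0.17,-0.868,0]], "angular": [[0,0,0],[0,0,0],[0,0,0],[0,0,0],[0,0,0],[0,0,0],[0,0,0],[0,0,0],[0,0,0],[0,0,0]], "jaw": [-1,-1,-1,-1,-1,-1,-1,-1,-1,-1]}}

```text
time_s: 4.85
tool_pos: [0.4741, -0.3501, 0.2878]
tcp_rot: [0.461, 0.887, 0.0, -0.001]
wrist_force: [-0.1, -0.2, -3.5]
opening: 0.744
grasp_force: 45.9
```

>>> {"fn": "send_rows", "kwargs": {"translation": [[0,0,-0.05],[0,0,-0.13],[0,0,-0.22],[0,0,-0.3],[0,0,-0.38],[0,0,-0.44],[0,0,-0.48],[0,0,-0.51],[0,0,-0.53],[0,0,-0.54]], "angular": [[0,0,0],[0,0,0],[0,0,0],[0,0,0],[0,0,0],[0,0,0],[0,0,0],[0,0,0],[0,0,0],[0,0,0]], "jaw": [-1,-1,-1,-1,-1,-1,-1,-1,-1,-1]}}

```text
time_s: 5.85
tool_pos: [0.475, -0.3477, 0.0726]
tcp_rot: [0.46, 0.888, 0.0, -0.0]
wrist_force: [0.1, -0.0, -2.8]
opening: 0.743
grasp_force: 45.8
```

```bash
python3 - <<'E'
from h import *
from workcell import arm,optics
s=arm.get_state();print(s['time_s'],s['tool_pos'],s['wrist_force'])
o=np.zeros((400,800,3),np.uint8)
im=optics.get_image('side')['pixels'][:,:,::-1];o[:,:400]=cv2.resize(im[280:420,280:420],(400,400))
im=optics.get_image('top')['pixels'][:,:,::-1];o[:,400:]=cv2.resize(im[210:330,400:520],(400,400))
cv2.imwrite('pics/p2.png',o)
E
```

```text
5.85 [ 0.47499229 -0.34771374  0.0726307 ] [ 0.10107971 -0.01419185 -2.76799421]
```

View pics/p2.png

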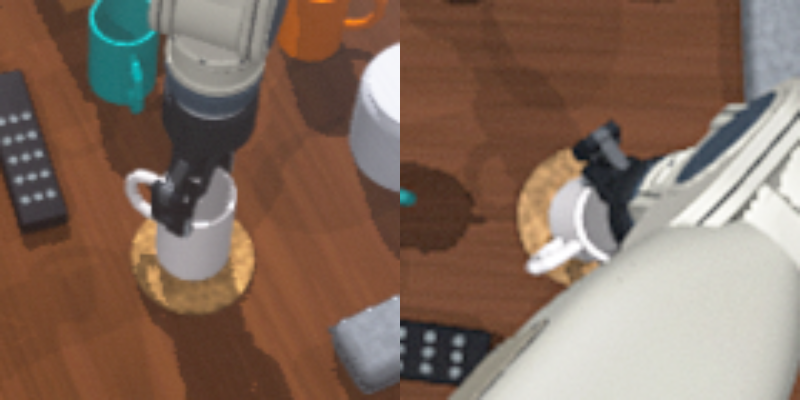

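The mug hangs upright in the gripper just above the middle of the coaster (side crop, about (195,235)). I'll lower it the last 11 mm and watch the force.

>>> {"fn": "send_rows", "kwargs": {"translation": [[0,0,-0.008],[0,0,-0.016],[0,0,-0.022],[0,0,-0.026],[0,0,-0.026]], "angular": [[0,0,0],[0,0,0],[0,0,0],[0,0,0],[0,0,0]], "jaw": [-1,-1,-1,-1,-1]}}

```text
time_s: 6.45
tool_pos: [0.4748, -0.348, 0.0625]
tcp_rot: [0.46, 0.888, 0.0, -0.0]
wrist_force: [0.1, -0.1, -3.8]
opening: 0.736
grasp_force: 45.9
```

>>> {"fn": "send_rows", "kwargs": {"translation": [[0,0,-0.003],[0,0,-0.006],[0,0,-0.006]], "angular": [[0,0,0],[0,0,0],[0,0,0]], "jaw": [-1,-1,-1]}}

```text
time_s: 6.75
tool_pos: [0.4755, -0.3486, 0.0619]
tcp_rot: [0.46, 0.888, -0.001, 0.001]
wrist_force: [-1.2, 3.4, 9.6]
opening: 0.738
grasp_force: 47.3
```

The mug has touched down, so I'll release it and go straight up.

>>> {"fn": "send_rows", "kwargs": {"translation": [[0,0,0.003],[0,0,0.003],[0,0,0.003],[0,0,0.003],[0,0,0.003],[0,0,0.03],[0,0,0.08],[0,0,0.16],[0,0,0.26],[0,0,0.36]], "angular": [[0,0,0],[0,0,0],[0,0,0],[0,0,0],[0,0,0],[0,0,0],[0,0,0],[0,0,0],[0,0,0],[0,0,0]], "jaw": [-1,1,1,1,1,1,1,1,1,1]}}

```text
time_s: 7.75
tool_pos: [0.4747, -0.3478, 0.2065]
tcp_rot: [0.46, 0.888, -0.0, 0.0]
wrist_force: [1.0, -0.8, 0.8]
opening: 1.0
grasp_force: 0.0
```

Next, the lid. I'll come in through the gap between the teal and orange mugs at x ≈ 0.6. The fingers will be shut and pointing toward +y, about 30° below horizontal.

>>> {"fn": "send_rows", "kwargs": {"translation": [[0,0,0.06],[0.05,0.05,0.12],[0.1,0.1,0.18],[0.15,0.15,0.235],[0.2,0.2,0.235],[0.24,0.245,0.235],[0.24,0.245,0.235]], "angular": [[0,0,-0.07],[0,0,-0.15],[0,0,-0.23],[0,0,-0.31],[0,0,-0.39],[0,0,-0.447],[0,0,-0.447]], "jaw": [1,1,1,-1,-1,-1,-1]}}

```text
time_s: 8.45
tool_pos: [0.5723, -0.2479, 0.2989]
tcp_rot: [0.737, 0.676, 0.0, 0.0]
wrist_force: [-0.6, 0.3, 0.5]
opening: 0.332
grasp_force: 0.0
```

>>> {"fn": "send_rows", "kwargs": {"translation": [[0.01,0.01,0],[0.02,0.03,0],[0.03,0.05,0],[0.04,0.07,0],[0.05,0.09,0],[0.06,0.1,0],[0.07,0.12,0],[0.07,0.125,0],[0.07,0.125,0],[0.07,0.125,0]], "angular": [[0.083,-0.007,0],[0.166,-0.014,0],[0.249,-0.022,0],[0.332,-0.029,0],[0.415,-0.036,0],[0.498,-0.043,0],[0.581,-0.051,0],[0.664,-0.058,0],[0.664,-0.058,0],[0.664,-0.058,0]], "jaw": [-1,-1,-1,-1,-1,-1,-1,-1,-1,-1]}}

```text
time_s: 9.45
tool_pos: [0.5823, -0.1473, 0.2266]
tcp_rot: [0.657, 0.581, 0.37, -0.307]
wrist_force: [0.4, 0.4, -0.2]
opening: 0.002
grasp_force: 0.0
```

```bash
python3 - <<'E'
from h import *
from workcell import arm,optics
s=arm.get_state();print(s['time_s'],s['tool_pos'],R.from_quat(s['tcp_rot']).as_matrix().round(3),s['q'].round(3),s['opening'])
o=np.zeros((400,800,3),np.uint8)
im=optics.get_image('side')['pixels'][:,:,::-1];o[:,:400]=cv2.resize(im[140:440,200:500],(400,400))
im=optics.get_image('top')['pixels'][:,:,::-1];o[:,400:]=cv2.resize(im[130:370,270:510],(400,400))
cv2.imwrite('pics/p3.png',o)
E
```

```text
9.45 [ 0.58227736 -0.14733273  0.22662879] [[ 0.051  0.99   0.129]
 [ 0.536 -0.136  0.833]
 [ 0.843  0.027 -0.538]] [-0.775  0.667  0.305  1.948  0.755  0.612] 0.001780100912800815
```

View pics/p3.png

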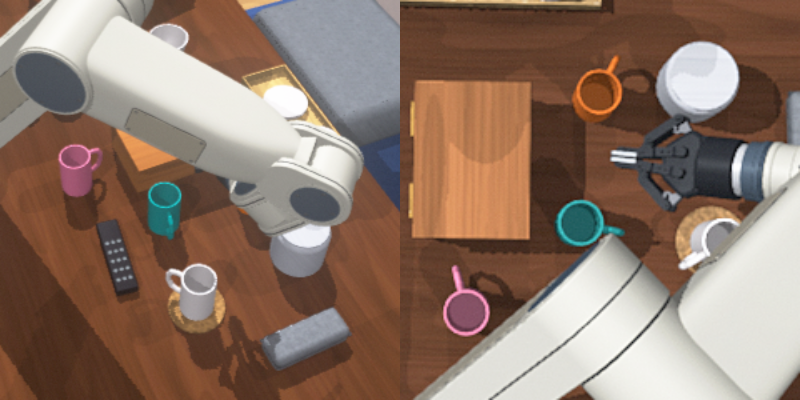

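The side and top crops show the mug upright on the coaster (side crop, 197,290) and the tool in front of the lid, above the gap. Joint 4 is at its limit, so the pose wasn't fully reached. I'll move forward and down and check the pose again.

>>> {"fn": "send_rows", "kwargs": {"translation": [[0,0,-0.05],[0,0.05,-0.1],[0,0.1,-0.15],[0,0.15,-0.2],[0,0.15,-0.25],[0,0.15,-0.25],[0,0.15,-0.25]], "angular": [[0,0,0],[0,0,0],[0,0,0],[0,0,0],[0,0,0],[0,0,0],[0,0,0]], "jaw": [-1,-1,-1,-1,-1,-1,-1]}}

```text
time_s: 10.25
tool_pos: [0.5838, -0.0875, 0.1295]
tcp_rot: [0.657, 0.583, 0.37, -0.304]
wrist_force: [-0.8, 0.2, 0.3]
opening: 0.002
grasp_force: 0.0
```

```bash
cat > st.py <<'E'
from h import *
from workcell import arm
s=arm.get_state();print(s['time_s'],s['tool_pos'].round(4),R.from_quat(s['tcp_rot']).as_matrix().round(3).tolist(),s['q'].round(3),s['wrist_force'].round(2))
E
python3 st.py
```

```text
10.25 [ 0.5838 -0.0875  0.1295] [[0.048, 0.99, 0.131], [0.54, -0.136, 0.831], [0.84, 0.031, -0.541]] [-0.706  0.67   0.057  1.64   0.799  0.686] [-0.8   0.24  0.32]
```

>>> {"fn": "send_rows", "kwargs": {"translation": [[0.02,-0.02,-0.02],[0.038,-0.02,-0.06],[0.038,-0.02,-0.1],[0.038,-0.02,-0.14],[0.038,-0.02,-0.17],[0.038,-0.02,-0.186],[0.038,-0.02,-0.186]], "angular": [[0,0,0],[0,0,0],[0,0,0],[0,0,0],[0,0,0],[0,0,0],[0,0,0]], "jaw": [-1,-1,-1,-1,-1,-1,-1]}}

```text
time_s: 10.95
tool_pos: [0.5982, -0.0948, 0.0527]
tcp_rot: [0.657, 0.582, 0.37, -0.306]
wrist_force: [-0.3, -0.3, -0.2]
opening: -0.001
grasp_force: 0.0
```

```bash
python3 st.py; python3 - <<'E'
from h import *
from workcell import optics
o=np.zeros((400,800,3),np.uint8)
im=optics.get_image('wrist')['pixels'][:,:,::-1];o[:300,:400]=cv2.resize(im,(400,300))
im=optics.get_image('top')['pixels'][:,:,::-1];o[:,400:]=cv2.resize(im[130:290,270:430],(400,400))
cv2.imwrite('pics/p4.png',o)
E
```

```text
10.95 [ 0.5982 -0.0948  0.0527] [[0.05, 0.99, 0.129], [0.538, -0.136, 0.832], [0.842, 0.028, -0.539]] [-0.7    0.769  0.037  1.521  0.803  0.693] [-0.32 -0.33 -0.23]
```

View pics/p4.png

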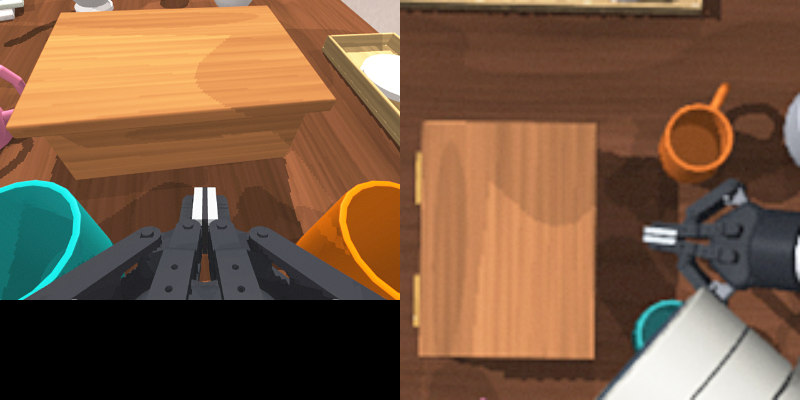

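The wrist view shows the closed fingertips (205,190) between the teal and orange mugs, below and in front of the lip (about 180,130). I'll push them under it and start lifting.

>>> {"fn": "send_rows", "kwargs": {"translation": [[0,0.05,0],[0,0.0975,0],[0,0.0975,0],[0,0.0975,0.02],[0,0.099,0.05],[0,0.102,0.08],[0,0.106,0.11],[0,0.112,0.145],[0,0.1225,0.189],[0,0.1225,0.189]], "angular": [[0,0,0],[0,0,0],[0,0,0],[0,0,0],[0,0,0],[0,0,0],[0,0,0],[0,0,0],[0,0,0],[0,0,0]], "jaw": [-1,-1,-1,-1,-1,-1,-1,-1,-1,-1]}}

```text
time_s: 12.05
tool_pos: [0.599, -0.0457, 0.1321]
tcp_rot: [0.656, 0.583, 0.37, -0.304]
wrist_force: [1.0, 0.7, -0.1]
opening: -0.002
grasp_force: 0.0
```

```bash
python3 st.py; python3 - <<'E'
from h import *
from workcell import optics
o=np.zeros((400,800,3),np.uint8)
im=optics.get_image('wrist')['pixels'][:,:,::-1];o[:300,:400]=cv2.resize(im,(400,300))
im=optics.get_image('top')['pixels'][:,:,::-1];o[:,400:]=cv2.resize(im[130:290,270:430],(400,400))
cv2.imwrite('pics/p5.png',o)
E
```

```text
12.05 [ 0.599  -0.0457  0.1321] [[0.047, 0.99, 0.131], [0.54, -0.136, 0.831], [0.84, 0.032, -0.541]] [-0.64   0.645  0.024  1.575  0.84   0.763] [ 1.04  0.73 -0.1 ]
```

View pics/p5.png

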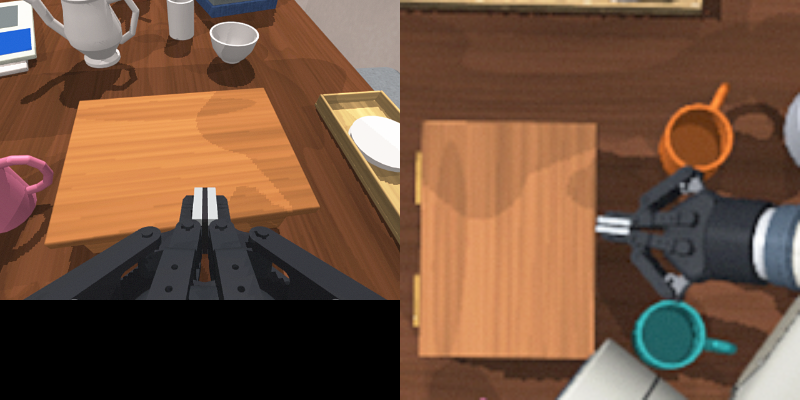

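The wrist view shows the lid still shut with the fingertips above it, so they slipped past the lip. In the top view the tips (597,222 in the crop) are barely at the lid edge. I'll compare where the TCP projects with where the tips appear.

```bash
python3 - <<'E'
from h import *
d=pickle.load(open('top.pkl','rb'))
f=lambda p,o,k:(proj(d,p)-o)*k+[400,0]
print('p5 TCP',f([.599,-.0457,.1321],[270,130],2.5))
print('p4 TCP',f([.5982,-.0948,.0527],[270,130],2.5), 'seen 643,233')
print('p3 TCP',f([.5823,-.1473,.2266],[270,130],400/240), 'seen 611,158')
# tip y from seen pixel at TCP z
for u,v,z in((270+197/2.5,130+222/2.5,.1321),(270+243/2.5,130+234/2.5,.0527),(270+211/1.6667,130+158/1.6667,.2266)): print(ray(d,u,v,z).round(4), ray(d,u,v,z+.01).round(4))
E
```

```text
p5 TCP [[577.71289373 222.30799574]]
p4 TCP [[625.08495304 233.03656119]] seen 643,233
p3 TCP [[596.53298299 154.80135481]] seen 611,158
[ 0.5997 -0.0639  0.1321] [ 0.5986 -0.0636  0.1421]
[ 0.5977 -0.1127  0.0527] [ 0.5966 -0.1121  0.0627]
[ 0.5785 -0.1665  0.2266] [ 0.5775 -0.1654  0.2366]
```

The visible tips sit about 20 mm behind the reported TCP along the tool, so the fingers were never properly under the lip. I'll back off, drop down, and insert 19 mm deeper and a little lower.

>>> {"fn": "send_rows", "kwargs": {"translation": [[0,-0.06,0.02],[0,-0.1,0.02],[0,-0.1,-0.06],[0,-0.1,-0.14],[0,-0.1,-0.2125],[0,-0.1,-0.2125],[0,-0.04,-0.2125],[0,0,-0.2125],[0,0.022,-0.2125],[0,0.022,-0.2125]], "angular": [[0,0,0],[0,0,0],[0,0,0],[0,0,0],[0,0,0],[0,0,0],[0,0,0],[0,0,0],[0,0,0],[0,0,0]], "jaw": [-1,-1,-1,-1,-1,-1,-1,-1,-1,-1]}}

```text
time_s: 13.15
tool_pos: [0.5985, -0.0364, 0.0452]
tcp_rot: [0.656, 0.583, 0.37, -0.305]
wrist_force: [1.5, 0.8, 0.4]
opening: -0.002
grasp_force: 0.0
```

>>> {"fn": "send_rows", "kwargs": {"translation": [[0,0,0],[0,0,0.02],[0,0,0.045],[0,0.001,0.07],[0,0.002,0.09],[0,0.002,0.09]], "angular": [[0,0,0],[0,0,0],[0,0,0],[0,0,0],[0,0,0],[0,0,0]], "jaw": [-1,-1,-1,-1,-1,-1]}}

```text
time_s: 13.75
tool_pos: [0.5987, -0.0367, 0.0816]
tcp_rot: [0.657, 0.582, 0.37, -0.305]
wrist_force: [0.1, -0.7, -1.1]
opening: -0.001
grasp_force: 0.8
```

```bash
python3 st.py; python3 - <<'E'
from h import *
from workcell import optics
o=np.zeros((400,800,3),np.uint8)
im=optics.get_image('wrist')['pixels'][:,:,::-1];o[:300,:400]=cv2.resize(im,(400,300))
im=optics.get_image('top')['pixels'][:,:,::-1];o[:,400:]=cv2.resize(im[130:290,270:430],(400,400))
cv2.imwrite('pics/p6.png',o)
E
```

```text
13.75 [ 0.5987 -0.0367  0.0816] [[0.048, 0.99, 0.131], [0.54, -0.136, 0.831], [0.841, 0.031, -0.541]] [-0.629  0.686 -0.042  1.459  0.847  0.777] [ 0.11 -0.7  -1.13]
```

View pics/p6.png

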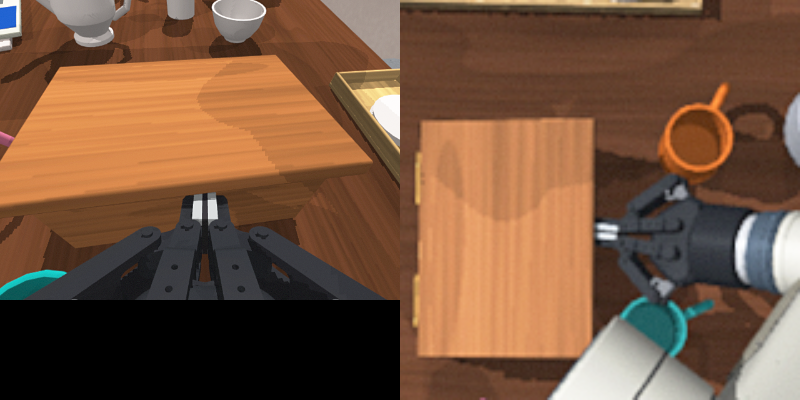

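The wrist view now shows the fingertips (205,200) under the lip with the lid starting to rise. The teal mug seems to have been nudged slightly by the gripper body, so I'll go up gently. Next I'll follow the hinge arc.

>>> {"fn": "send_rows", "kwargs": {"translation": [[0,0.003,0.018],[0,0.008,0.037],[0,0.014,0.063],[0,0.0225,0.0885],[0,0.036,0.12],[0,0.051,0.15],[0,0.07,0.178],[0,0.089,0.205],[0,0.112,0.23],[0,0.137,0.252]], "angular": [[0,0,0],[0,0,0],[0,0,0],[0,0,0],[0,0,0],[0,0,0],[0,0,0],[0,0,0],[0,0,0],[0,0,0]], "jaw": [-1,-1,-1,-1,-1,-1,-1,-1,-1,-1]}}

```text
time_s: 14.85
tool_pos: [0.5985, 0.0193, 0.1821]
tcp_rot: [0.657, 0.582, 0.37, -0.305]
wrist_force: [-0.2, -2.4, -0.9]
opening: 0.001
grasp_force: 0.9
```

```bash
python3 st.py; python3 - <<'E'
from h import *
from workcell import optics
d=optics.get_image('top')
# predicted lid edge corners at alpha, compare with lid-coloured column extent
hsv=cv2.cvtColor(d['pixels'],cv2.COLOR_RGB2HSV)
for v in (185,195,255,265):
    m=(hsv[v,250:400,1]>90)&(hsv[v,250:400,2]>150);print(v,250+np.where(m)[0].min() if m.any() else None,250+np.where(m)[0].max() if m.any() else None)
for a in(0,20,40,50,60):
    a=np.radians(a);print(round(np.degrees(a)),proj(d,[[.5,.105-.17*np.cos(a),.085+.17*np.sin(a)],[.68,.105-.17*np.cos(a),.085+.17*np.sin(a)]]).round(1).tolist())
E
```

```text
14.85 [0.5985 0.0193 0.1821] [[0.049, 0.99, 0.13], [0.539, -0.136, 0.832], [0.841, 0.029, -0.54]] [-0.553  0.544 -0.015  1.555  0.888  0.874] [-0.18 -2.43 -0.86]
185 275 399
195 275 398
255 274 387
265 274 383
0 [[347.6, 261.7], [349.3, 188.4]]
20 [[344.1, 260.6], [345.8, 184.3]]
40 [[331.6, 259.4], [333.5, 180.3]]
50 [[322.2, 258.7], [324.3, 178.4]]
60 [[311.1, 258.1], [313.2, 176.8]]
```

The lid's reaction on the wrist (-2.4 N along y) shows it is riding on the fingertips, so I'll carry on past upright.

>>> {"fn": "send_rows", "kwargs": {"translation": [[0,0.027,0.02],[0,0.055,0.039],[0,0.085,0.054],[0,0.1155,0.0665],[0,0.148,0.077],[0,0.18,0.084],[0,0.213,0.088],[0,0.247,0.09],[0,0.281,0.089],[0,0.3,0.086]], "angular": [[0,0,0],[0,0,0],[0,0,0],[0,0,0],[0,0,0],[0,0,0],[0,0,0],[0,0,0],[0,0,0],[0,0,0]], "jaw": [-1,-1,-1,-1,-1,-1,-1,-1,-1,-1]}}

```text
time_s: 15.9
tool_pos: [0.598, 0.1402, 0.2159]
tcp_rot: [0.656, 0.582, 0.37, -0.306]
wrist_force: [0.6, -0.2, 0.8]
opening: -0.006
grasp_force: 0.1
```

>>> {"fn": "send_rows", "kwargs": {"translation": [[0,0.015,-0.002],[0,0.034,-0.006],[0,0.05,-0.008],[0,0.05,-0.008],[0,0.05,-0.008]], "angular": [[0,0,0],[0,0,0],[0,0,0],[0,0,0],[0,0,0]], "jaw": [-1,-1,-1,-1,-1]}}

```text
time_s: 16.4
tool_pos: [0.5984, 0.1585, 0.2123]
tcp_rot: [0.657, 0.582, 0.37, -0.306]
wrist_force: [-0.4, -0.3, -0.2]
opening: 0.002
grasp_force: 0.0
```

```bash
python3 st.py
```

```text
16.4 [0.5984 0.1585 0.2123] [[0.049, 0.99, 0.13], [0.539, -0.136, 0.832], [0.841, 0.029, -0.54]] [-0.337  0.41  -0.135  1.301  0.975  1.207] [-0.39 -0.33 -0.23]
```

There is no contact force left, so the lid has fallen back onto its stop. I'll withdraw backward and slightly up.

>>> {"fn": "send_rows", "kwargs": {"translation": [[0,-0.03,0.0],[0,-0.08,0.01],[0,-0.15,0.03],[0,-0.23,0.05],[0,-0.31,0.07],[0,-0.39,0.09],[0,-0.46,0.1],[0,-0.5,0.1],[0,-0.5,0.1],[0,-0.5,0.1]], "angular": [[0,0,0],[0,0,0],[0,0,0],[0,0,0],[0,0,0],[0,0,0],[0,0,0],[0,0,0],[0,0,0],[0,0,0]], "jaw": [-1,-1,-1,-1,-1,-1,-1,-1,-1,-1]}}

```text
time_s: 17.4
tool_pos: [0.5984, -0.0414, 0.2518]
tcp_rot: [0.657, 0.582, 0.37, -0.306]
wrist_force: [0.7, -0.3, 0.6]
opening: 0.001
grasp_force: 0.0
```

```bash
python3 st.py; python3 - <<'E'
from h import *
from workcell import optics
o=np.zeros((420,800,3),np.uint8)
im=optics.get_image('side')['pixels'][:,:,::-1];o[:,:400]=cv2.resize(im[60:480,150:550],(400,420))
im=optics.get_image('top')['pixels'][:,:,::-1];o[:400,400:]=cv2.resize(im[80:380,220:520],(400,400))
cv2.imwrite('pics/p7.png',o)
E
```

```text
17.4 [ 0.5984 -0.0414  0.2518] [[0.05, 0.99, 0.13], [0.538, -0.136, 0.832], [0.841, 0.028, -0.54]] [-0.635  0.556  0.183  1.822  0.843  0.77 ] [ 0.66 -0.33  0.61]
```

View pics/p7.png

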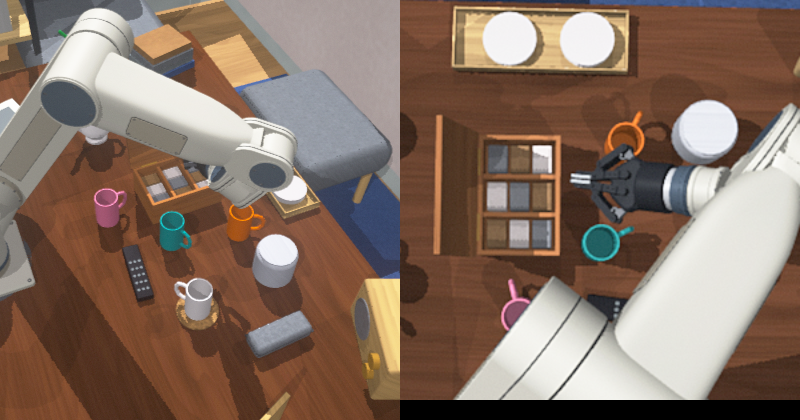

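The lid stands open past upright (top crop, columns 437–478). The mug is upright on the coaster (side crop, 198,298), and the arm is clear of everything. Handing in.

```bash
python3 -c "
from workcell import ticket
print(ticket.finish_job())"
```

```text
the job is handed in; nothing more can be done
None
```

I handed the job in with the mug upright and released on the coaster and the lid open past upright on its own; no verdict came back, and the gripper appears to have shifted the teal mug by about a centimetre and turned it while getting under the lip.

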